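# Cobalt line blend onto the sample rail

### The job

These four glaze test tiles are one cobalt line blend, just unloaded on their kiln shelf: stand them in the four pockets of the wooden sample rail in order of shade, the palest at the end where the cream bottle of base glaze stands, the deepest blue at the end where the blue tub stands, each upright with its foot right down in its pocket. Set the tiles down, do not drop or topple them, and leave the bottle, the tub and the tea mug where they are.

Things in the scene. Friction and masses are not known exactly. Their poses are not given: they have to be found in the camera images.
- tile_white: Inverted-T glaze test tile of fired clay, off-white (no cobalt), the palest: foot 28 (x) x 36 (y) x 7 mm, on its middle an upright plate 9 mm thick (x), 36 mm wide (y); 70 mm tall in all, 60 g. Origin: centre of the underside; z up. Both faces alike: a half turn makes no difference. Starts upright on the kiln shelf.
- tile_pale: Inverted-T glaze test tile of fired clay, pale sky blue, the second palest: foot 28 (x) x 36 (y) x 7 mm, on its middle an upright plate 9 mm thick (x), 36 mm wide (y); 70 mm tall in all, 60 g. Origin: centre of the underside; z up. Both faces alike: a half turn makes no difference. Starts upright on the kiln shelf.
- tile_mid: Inverted-T glaze test tile of fired clay, strong mid cobalt blue, the second darkest: foot 28 (x) x 36 (y) x 7 mm, on its middle an upright plate 9 mm thick (x), 36 mm wide (y); 70 mm tall in all, 60 g. Origin: centre of the underside; z up. Both faces alike: a half turn makes no difference. Starts upright on the kiln shelf.
- tile_deep: Inverted-T glaze test tile of fired clay, very dark navy blue, the darkest: foot 28 (x) x 36 (y) x 7 mm, on its middle an upright plate 9 mm thick (x), 36 mm wide (y); 70 mm tall in all, 60 g. Origin: centre of the underside; z up. Both faces alike: a half turn makes no difference. Starts upright on the kiln shelf.
- sample_rail: Fixed board 56 (x) x 222 (y) x 12 mm, flat on the table; half-round beading on top (5 mm high, to z = 17 mm) frames four pockets in a row. Origin: centre of its underside. Pocket centres: x = 0, y = +78, +26, -26, -78 mm, floor at z = 12 mm; each 34 (x) x 42 (y) mm clear, 3 mm more than a tile's foot on every side, tile plate along the rail (tile x along rail x, either way round).
- kiln_shelf: Kiln shelf on which the tiles stand at the start: a fixed flat refractory slab 190 (x) x 175 (y) x 13 mm, buff with a white wash. Origin: centre of its underside; its top is at z = 13 mm.
- cream_bottle: Small closed cream-coloured bottle with ribbed cap (base glaze), 38 mm diameter, 59 mm tall, loose. It stands just beyond one end of the rail, in line with the pockets (y about +150 or -150 mm in the rail's frame), and marks the pale end. Origin: centre of its underside.
- blue_tub: Small open tub of translucent blue plastic, 64 mm diameter, 66 mm tall, loose, 30 g. It stands just beyond the other end of the rail (y about -150 or +150 mm in the rail's frame) and marks the deep-blue end. Origin: centre of its underside.
- tea_mug: Grey tea mug, 82 mm tall, 79 mm across, loose bystander at the far side of the work. Origin: centre of its underside.
Not all that is in view belongs to the job. Leave any yellow look-alike of the tile_white alone.

How it is judged:
By the outcome, as a careful person would: the job done as asked, in the order asked, and still so for the second after the job is handed in, with the robot touching nothing.
It also fails if it takes over 99 s, if anything falls off the work surface, if the arm or the gripper's body presses on something with over 40 N, if the wrist force passes 120 N, or if a joint passes its speed limit or range.

### The arm

A 6-joint arm with a two-finger parallel gripper is mounted at the origin on a cart in front of the work surface, level with it; the furniture and walls round the work are solid. World frame = base frame: x ahead of the robot, y to its left, z up, the work surface at z = 0. Lengths are in m, angles in rad, forces in N, time in s.
With the tool pointing down it reaches from about 0.225 to 0.725 m from the base axis. Payload 3.1 kg.
Tool frame: the origin (TCP) lies midway between the tips of the shut fingers; the grasp point (between the pads) lies 19 mm behind it; z points along the fingers, y is the line along which they close (so a half turn about z gives the same grasp; the last joint's range is limited). The gripper opens to 85 mm and grips with 20 to 120 N. Pads are 22 mm wide; open, the fingers measure 114 mm over their backs; the gripper's body (76 mm by 85 mm) begins 54 mm behind the grasp point. The pads swing forward as they close: fully open they stand 13 mm farther back than shut.
Start: joints at [-1.402, 0.048, 0.099, 1.622, 0, 1.443], TCP at [0.154, -0.502, 0.2] pointing down, gripper open.
Joint ranges: [-2.91, 2.91], [-0.99, 1.94], [-1.21, 1.42], [-2.12, 2.29], [-1.49, 1.47], [-3.14, 3.14]. Speed limits (rad/s): [2.79, 2.79, 3.14, 3.14, 3.14, 3.14].

### API

Orientations are given as a unit quaternion [w, x, y, z].
In Python, from bench import * gives the robot as it stands.
- The arm moves only by the tool drive_tool, never from a script. Its arguments are lists of equal length, an entry for each row: "angular": the turn, a rotation vector about the tool's x, y, z each as a share of 90 degrees, from -1 to 1, a list of three; "dp": the shift along the tool's x, y, z each as a share of 30 cm, from -1 to 1, a list of three; "gripper": the closure, from -1 (fully open) to 1 (shut). A call has 1 to 5 rows; each row is the pose to reach, as a shift and turn from the pose commanded when the call began, along the tool's axes at that moment; what a row does not reach only later rows make up. A row lasts 1/8 s, in which the tool goes at most 62.5 mm and 10.7 degrees, less where a joint would pass 70% of its speed; a pose out of reach is approached as far as the arm can. A call with a number of a shift or a turn outside -1 to 1 is refused whole. A call with a gripper value outside its range is refused whole. The fingers move at their own pace and stop on an object; "squeeze" is the grip in N (left out, the last holds). Time passes only in rows, so rows that repeat a pose let the fingers close. It gives the time, the measured TCP pose, the force, the opening and the grip force at its end, in the units of the state.
- observe(): the state, without advancing time (a new reading comes with each control period).
- read_camera(name): name is "scene" or "top" or "wrist"; returns (picture, depth): 400x640x3 uint8, blue, green, red; 400x640 float32, m along the optical axis (not along the pixel's ray), 0 where there is no reading.
- camera_params(name): a dict with "vertical_fov" (degrees; the focal length in pixels is half the picture's height over the tangent of half this angle, whatever the lens; pixels are square), "cx", "cy" (the principal point, pixels), "k1" (the pictures are not rectified: a ray, as slopes to the right and down, at radius r is drawn at 1 + k1 r^2 times it, then the intrinsics apply), "eye" and "orientation" of the camera in the world. Camera axes: x right, y down, z forward; pixel columns grow to the right and rows downward; lengths in m; the calibration is good to about 2 mm. A picture is of the moment at which its call begins: read the wrist's pose just before it. camera_params takes no time and is no camera call; for the wrist camera it gives the pose at the moment of the call.
- job_done(): hands the job in; it is judged then, once.
The state is a dict: "clock": time; "q": joint angles; "joint_velocities": joint speeds; "joint_efforts": joint torques, N m; "ee_pos": TCP position; "orientation": TCP orientation; "force": force on the tool from outside, world axes, zero at the start; "torque": the same for the moment, N m; "finger_gap": finger opening in m; "grip_force": force on a finger pad.
Only numpy, scipy, OpenCV 4.12 (cv2) and the standard library are available. Lean on these libraries where they do the work, as an engineer would, in place of code of your own. Each camera call takes 0.05 s, during which the arm holds its last target. There are 200 camera calls.

## Working session

There is one attempt and no reset: what is moved stays moved. The work goes in short steps, Python scripts to look and compute and a tool call to move; the robot and the scene stay as the last step left them, time stands still between calls to the robot, and variables do not carry over. Pictures are saved under pics/ and viewed, at most 14 in all, crops included, and the job is handed in when it is done.

Besides the shell and the picture viewer there is one more tool, called after "Emit:" as name(argument=value, ...) on one line, values as JSON. drive_tool: Moves the arm, as the interface text tells. Shift numbers are shares of 30 cm and turn numbers shares of 90 degrees, none past 1 either way. Its arguments: {"type":"object","properties":{"angular":{"type":"array"},"dp":{"type":"array"},"gripper":{"type":"array"},"squeeze":{"type":"number"}},"required":["angular","dp","gripper"]}

```bash
mkdir -p pics; ls
python3 - <<'E'
from bench import *
import cv2,numpy as np,pickle
d={}
for n in ("scene","top"):
    p,z=read_camera(n); c=camera_params(n); d[n]=(p,z,c); cv2.imwrite(f"pics/{n}0.png",p); print(n,c,(z>0).mean())
pickle.dump(d,open("v0.pkl","wb")); s=observe(); print(s["clock"],s["ee_pos"],s["orientation"])
E
```

```text
pics
scene {'vertical_fov': 49.16099018451348, 'cx': 321.5542158217901, 'cy': 204.52690604044992, 'k1': -0.031378622192217154, 'eye': array([1.04769989, 0.01529194, 0.79531701]), 'orientation': array([-0.21651643,  0.74157482,  0.60794507, -0.18327636])} 0.9963203125
top {'vertical_fov': 47.13908638996938, 'cx': 321.2684456438966, 'cy': 200.96269143191563, 'k1': 0.03724699117501843, 'eye': array([0.38758868, 0.10862186, 1.09377246]), 'orientation': array([-0.04835678,  0.70717765, -0.70336119,  0.0533332 ])} 0.9957578125
0.1 [ 0.15343207 -0.50143476  0.199216  ] [-1.06625049e-03  9.89008707e-01  1.47853443e-01 -1.59623295e-05]
```

View pics/top0.png

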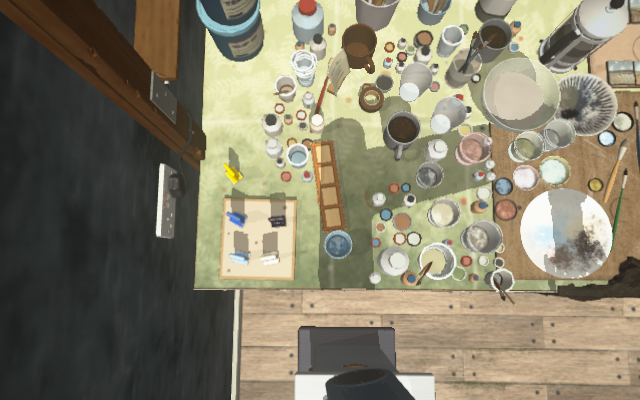

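View pics/scene0.png

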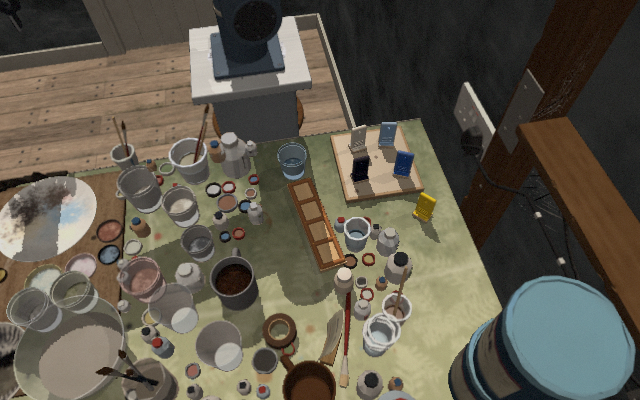

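```bash
cat > h.py <<'E'
import numpy as np,cv2
from scipy.spatial.transform import Rotation as R
def rot(q): return R.from_quat([q[1],q[2],q[3],q[0]]).as_matrix()
def rays(c,uv):
    f=200/np.tan(np.radians(c["vertical_fov"])/2)
    K=np.array([[f,0,c["cx"]],[0,f,c["cy"]],[0,0,1.]])
    p=cv2.undistortPoints(np.float64(uv).reshape(-1,1,2),K,np.array([c["k1"],0,0,0,0.])).reshape(-1,2)
    return np.c_[p,np.ones(len(p))]@rot(c["orientation"]).T
def cloud(z,c):
    v,u=np.mgrid[:400,:640]
    d=rays(c,np.stack([u,v],-1).reshape(-1,2))
    return (c["eye"]+d*z.reshape(-1,1)).reshape(400,640,3)
def plane(c,uv,h):
    d=rays(c,uv); return c["eye"]+d*((h-c["eye"][2])/d[:,2])[:,None]
def rect(xy):
    """centre, (long,short) mm, angle deg of long axis from world x"""
    (c,(a,b),t)=cv2.minAreaRect(np.float32(xy)*1000)
    if b>a: a,b,t=b,a,t+90
    return np.round(c,1),round(a,1),round(b,1),round((t+90)%180-90,1)
E
python3 - <<'E'
import pickle; from h import *
d=pickle.load(open("v0.pkl","rb"))
for n in d:
    p,z,c=d[n]; P=cloud(z,c); Z=P[...,2]; X,Y=P[...,0],P[...,1]
    hsv=cv2.cvtColor(p,cv2.COLOR_BGR2HSV)
    print(n)
    sh=(Z>.035)&(Z<.1)&(Y>.17)&(Y<.45)&(X>.1)&(X<.5)
    k,l,st,ce=cv2.connectedComponentsWithStats(sh.astype(np.uint8))
    for i in range(1,k):
        if st[i,4]<15: continue
        m=l==i; t=m&(Z>Z[m].max()-.012)
        print(" obj",ce[i].round(),st[i,4],"bgr",np.median(p[m],0),"zmax",Z[m].max().round(3),rect(P[t][:,:2]))
    slab=(Z>.008)&(Z<.02)
    k,l,st,ce=cv2.connectedComponentsWithStats(slab.astype(np.uint8))
    for i in range(1,k):
        if st[i,4]>600: m=l==i; print(" slab",ce[i].round(),st[i,4],np.median(Z[m]).round(4),rect(P[m][:,:2]))
    tb=(abs(X-.4)<.25)&(abs(Y-.2)<.3)&(abs(Z)<.02); print("table z",np.median(Z[tb]))
    for nm,w in (("bottle",(317,122)),("tub",(337,243)),("cup",(298,155))):
        if n=="top": print(nm,P[w[1],w[0]].round(3))
    if n=="top":
        crop=p[130:290,200:380]; cv2.imwrite("pics/crop0.png",cv2.resize(crop,None,fx=3.5,fy=3.5,interpolation=2))
E
```

```text
scene
 obj [433.  93.] 1724 bgr [30. 31. 30.] zmax 0.1 (array([297.9, 420.8]), 394.9, 4.0, -0.1)
 obj [388. 130.] 273 bgr [88. 76. 65.] zmax 0.087 (array([413.6, 285.3]), 33.6, 9.4, 79.5)
 obj [358. 134.] 260 bgr [78. 88. 94.] zmax 0.088 (array([411.6, 218. ]), 34.8, 10.4, -80.3)
 obj [398. 157.] 60 bgr [66.  42.5 32.5] zmax 0.086 (array([497.1, 287.1]), 14.1, 6.4, 72.7)
 obj [364. 161.] 85 bgr [28. 25. 28.] zmax 0.087 (array([496.2, 201.8]), 34.7, 7.2, 88.5)
 slab [245.  59.] 1648 0.0139 (array([ 3.4, -0.6]), 195.2, 190.7, 0.1)
 slab [374. 167.] 3762 0.0151 (array([456.6, 248.5]), 194.2, 175.7, -1.0)
 slab [ 82. 249.] 5838 0.0139 (array([ 529. , -414.3]), 339.8, 289.7, -4.5)
 slab [317. 225.] 2536 0.015 (array([573.9,  91.3]), 269.4, 77.5, 10.1)
 slab [ 48. 221.] 1964 0.0188 (array([ 474.2, -467.4]), 145.7, 138.4, 49.0)
table z 0.0024871097910578177
top
 obj [173. 310.] 1659 bgr [47. 50. 47.] zmax 0.1 (array([308.7, 420.9]), 378.8, 3.7, -0.2)
 obj [238. 218.] 49 bgr [176. 124.  96.] zmax 0.083 (array([498.3, 292.3]), 23.4, 8.0, 63.7)
 obj [276. 219.] 95 bgr [78. 77. 84.] zmax 0.086 (array([495.6, 202.5]), 35.8, 7.8, -83.6)
 obj [238. 257.] 82 bgr [228.  220.  199.5] zmax 0.085 (array([409.7, 286.4]), 34.2, 8.4, 76.1)
 obj [269. 258.] 83 bgr [224. 240. 242.] zmax 0.084 (array([408.5, 219. ]), 33.6, 8.8, -80.4)
 slab [619.  52.] 1654 0.0111 (array([ 945. , -622.2]), 230.3, 122.4, -4.9)
 slab [572. 188.] 11089 0.0109 (array([ 594.3, -478.2]), 468.0, 376.0, -1.8)
 slab [328. 185.] 1995 0.0127 (array([586.7,  90.3]), 228.2, 64.3, 8.9)
 slab [564. 233.] 3877 0.016 (array([ 472.6, -465.9]), 173.2, 168.7, 46.9)
 slab [258. 239.] 5381 0.0121 (array([455.4, 250.2]), 192.0, 176.4, -1.4)
table z -0.0003600057903780929
bottle [0.725 0.113 0.056]
tub [0.444 0.064 0.017]
cup [0.655 0.158 0.017]
```

View pics/crop0.png

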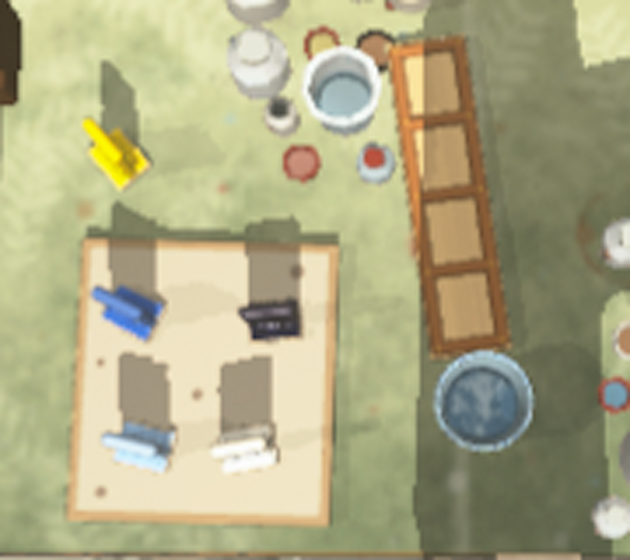

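Choice: white (269,258), pale (238,257), mid (238,218) and deep (276,219) on the shelf. The yellow decoy at (232,173) is left alone. The cream bottle is at the far end of the rail (317,122) and the tub at the near end (337,243).

Create go.py:
```python
# go.py x y z yaw : shares for drive_tool to bring the TCP (pointing down) there
import sys; from bench import *; from h import *
x,y,z,w=map(float,sys.argv[1:5]); s=observe(); A=rot(s["orientation"])
w=np.radians(w); B=np.array([[np.cos(w),np.sin(w),0],[np.sin(w),-np.cos(w),0],[0,0,-1]])
print("clock",s["clock"],"pos",s["ee_pos"].round(4),"yaw",np.degrees(np.arctan2(A[1,0],A[0,0])).round(2),"q",np.round(s["q"],2))
print("dp",(A.T@(np.array([x,y,z])-s["ee_pos"])/.3).round(3),"ang",(R.from_matrix(A.T@B).as_rotvec()/(np.pi/2)).round(3))
```

```text
(no output)
```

Emit:
drive_tool(angular=[[0,0,-0.55],[0,0,-0.55],[0,0,-0.55],[0,0,-0.55],[0,0,-0.55]], dp=[[0.59,-0.795,-0.167],[0.59,-0.795,-0.167],[0.59,-0.795,-0.167],[0.59,-0.795,-0.167],[0.59,-0.795,-0.167]], gripper=[-1,-1,-1,-1,-1])

```text
clock: 0.72
ee_pos: [0.2532, -0.2201, 0.2505]
orientation: [0.0, 0.835, 0.55, 0.0]
force: [0.8, -0.0, 0.1]
finger_gap: 0.0853
grip_force: 0.0
```

```bash
python3 go.py .40 .23 .25 100
```

```text
clock 0.725 pos [ 0.2532 -0.2201  0.2505] yaw 66.74 q [-0.92 -0.42 -0.2   1.79  0.    1.06]
dp [ 1.572 -0.143  0.002] ang [ 0.   -0.   -0.37]
```

Emit:
drive_tool(angular=[[0,0,-0.37],[0,0,-0.37],[0,0,-0.37],[0,0,-0.37],[0,0,-0.37]], dp=[[0.943,-0.086,0],[0.943,-0.086,0],[0.943,-0.086,0],[0.943,-0.086,0],[0.943,-0.086,0]], gripper=[-1,-1,-1,-1,-1])

```text
clock: 1.35
ee_pos: [0.3421, 0.0503, 0.25]
orientation: [-0.0, 0.643, 0.766, 0.0]
force: [0.5, -0.8, -1.1]
finger_gap: 0.0853
grip_force: 0.0
```

```bash
python3 go.py .41 .22 .25 100
python3 - <<'E'
from bench import *
print(camera_params("wrist"))
E
```

```text
clock 1.35 pos [0.3421 0.0503 0.25  ] yaw 100.04 q [-0.05 -0.39 -0.18  1.78  0.    1.35]
dp [0.518 0.322 0.   ] ang [-0. -0.  0.]
{'vertical_fov': 68.53014488544778, 'cx': 316.838550317642, 'cy': 202.36004200310896, 'k1': -0.012888249671550405, 'eye': array([0.32963013, 0.12796471, 0.42323718]), 'orientation': array([0.15233264, 0.9844401 , 0.08664888, 0.01282309])}
```

Emit:
drive_tool(angular=[[0,0,0],[0,0,0],[0,0,0],[0,0,0],[0,0,0]], dp=[[0.518,0.322,0],[0.518,0.322,0],[0.518,0.322,0],[0.518,0.322,0],[0.518,0.322,0]], gripper=[-0.3,-0.3,-0.3,-0.3,-0.3])

```text
clock: 1.98
ee_pos: [0.4103, 0.2168, 0.2498]
orientation: [-0.0, 0.644, 0.765, -0.001]
force: [-0.7, 0.0, 0.7]
finger_gap: 0.0552
grip_force: 0.0
```

```bash
cat > look.py <<'E'
# look.py name : wrist picture, saved; upright things above z=.035 and slabs
import sys; from bench import *; from h import *
c=camera_params("wrist"); p,z=read_camera("wrist"); cv2.imwrite(f"pics/{sys.argv[1]}.png",p)
P=cloud(z,c); X,Y,Z=P[...,0],P[...,1],P[...,2]
ok=(z>0)&(z>.2)
np.savez("w.npz",p=p,P=P)
def comp(m,n):
    k,l,st,ce=cv2.connectedComponentsWithStats(m.astype(np.uint8))
    return [(l==i,ce[i].round()) for i in range(1,k) if st[i,4]>n]
for m,ce in comp(ok&(Z>.068)&(Z<.1)&(Y<.45),80):
    print("top",ce,"bgr",np.median(p[m],0),"z",np.percentile(Z[m],90).round(3),rect(P[m][:,:2]))
for m,ce in comp(ok&(Z>.0075)&(Z<.021),2000):
    print("slab",ce,m.sum(),"z",np.median(Z[m]).round(4),rect(P[m][:,:2]))
E
python3 look.py w1
```

```text
top [472.   5.] bgr [27. 29. 28.] z 0.093 (array([530.7, 421.3]), 78.0, 1.8, 0.3)
top [563.  61.] bgr [24. 37. 48.] z 0.097 (array([655.5, 380. ]), 72.3, 34.9, -36.4)
top [329. 117.] bgr [158.  149.  137.5] z 0.083 (array([412., 288.]), 35.4, 8.9, 75.7)
top [407. 121.] bgr [118.   88.5  73. ] z 0.083 (array([501.2, 298.7]), 35.5, 9.4, 61.6)
top [498. 124.] bgr [ 61. 175. 198.] z 0.07 (array([609. , 314.4]), 33.6, 7.5, 40.8)
top [317. 175.] bgr [103. 118. 128.] z 0.083 (array([411.1, 220.2]), 35.3, 8.5, -80.2)
top [383. 199.] bgr [48. 48. 53.] z 0.083 (array([496.4, 204.3]), 34.8, 9.6, -84.5)
top [517. 211.] bgr [142. 157. 160.] z 0.07 (array([671.8, 216.8]), 21.9, 20.9, -22.0)
top [560. 214.] bgr [41. 45. 45.] z 0.07 (array([729. , 221.5]), 26.3, 26.2, 20.7)
top [ 25. 272.] bgr [25. 23. 20.] z 0.097 (array([42.6, 17.1]), 110.5, 36.9, -70.2)
top [621. 282.] bgr [118. 125. 127.] z 0.095 (array([846.3, 142.6]), 58.8, 35.4, -80.8)
top [636. 294.] bgr [122.  127.  128.5] z 0.093 (array([868. , 133.9]), 33.0, 9.4, 35.0)
top [611. 361.] bgr [20. 33. 52.] z 0.09 (array([896.4,   7.1]), 226.0, 73.3, -29.5)
top [282. 342.] bgr [115. 123. 126.] z 0.077 (array([400.4, -43.5]), 60.8, 31.9, 20.3)
top [447. 385.] bgr [67. 71. 73.] z 0.081 (array([666.4, -84.9]), 51.4, 32.1, -84.4)
slab [352. 143.] 15401 z 0.0127 (array([456.9, 250.6]), 190.5, 175.8, -1.0)
slab [ 66. 246.] 5833 z 0.0119 (array([22.1,  1.7]), 193.3, 152.5, 89.8)
slab [437. 265.] 2363 z 0.0125 (array([618.8,  95.4]), 157.1, 59.9, 5.6)
```

View pics/w1.png

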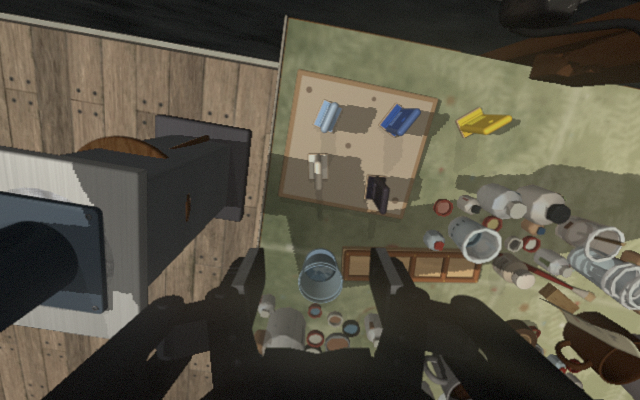

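The view shows pale (329,117), mid (407,121), white (317,175) and deep (383,199) on the shelf. Their tops are at z=0.083 and measure about 36x9 mm, as they should. I'll take white first.

Emit:
drive_tool(angular=[[0,0,0],[0,0,0],[0,0,0],[0,0,0],[0,0,0]], dp=[[0,0.004,0.1],[0,0.004,0.3],[0,0.004,0.48],[0,0.004,0.62],[0,0.004,0.69]], gripper=[-0.3,-0.3,-0.3,-0.3,-0.3])

```text
clock: 2.65
ee_pos: [0.41, 0.2149, 0.041]
orientation: [-0.001, 0.645, 0.764, -0.002]
force: [0.2, 0.2, 0.9]
finger_gap: 0.0554
grip_force: 0.0
```

Emit:
drive_tool(angular=[[0,0,0],[0,0,0],[0,0,0],[0,0,0],[0,0,0]], dp=[[0,0,0],[0,0,0],[0,0,0],[0,0,0],[0,0,0]], gripper=[-0.3,1,1,1,1], squeeze=30)

```text
clock: 3.28
ee_pos: [0.4131, 0.2176, 0.0452]
orientation: [0.001, 0.644, 0.765, 0.001]
force: [-0.3, -0.7, 4.7]
finger_gap: 0.0075
grip_force: 32.8
```

Emit:
drive_tool(angular=[[0,0,0],[0,0,0],[0,0,-0.1],[0,0,-0.2],[0,0,-0.3]], dp=[[0,0,-0.08],[0,0,-0.24],[0,0,-0.4],[0,0,-0.45],[0,0,-0.45]], gripper=[1,1,1,1,1])

```text
clock: 3.9
ee_pos: [0.4135, 0.218, 0.1808]
orientation: [0.002, 0.445, 0.895, 0.002]
force: [0.1, -0.7, -1.1]
finger_gap: 0.0078
grip_force: 32.0
```

```bash
python3 go.py .60 .094 .18 189
python3 - <<'E'
import pickle; from h import *
d=pickle.load(open("v0.pkl","rb")); p,z,c=d["top"]
P=plane(c,np.stack(np.meshgrid(np.arange(640),np.arange(400)),-1).reshape(-1,2),.015).reshape(400,640,3)
h=cv2.cvtColor(p,cv2.COLOR_BGR2HSV)
m=(h[...,0]<22)&(h[...,1]>80)&(abs(P[...,0]-.587)<.14)&(abs(P[...,1]-.09)<.07)
m=cv2.morphologyEx(m.astype(np.uint8),cv2.MORPH_OPEN,np.ones((3,3)))
k,l,st,ce=cv2.connectedComponentsWithStats(m); i=1+st[1:,4].argmax(); print(st[i],rect(P[l==i][:,:2]))
E
```

```text
clock 3.9 pos [0.4135 0.218  0.1808] yaw 127.12 q [ 0.34 -0.11 -0.09  1.58 -0.    1.26]
dp [-0.705  0.246  0.005] ang [ 0.002  0.002 -0.688]
[ 303  140   43   93 2109] (array([586.5,  87.7]), 231.4, 70.4, 12.8)
```

Emit:
drive_tool(angular=[[0,0,-0.688],[0,0,-0.688],[0,0,-0.688],[0,0,-0.688],[0,0,-0.688]], dp=[[-0.705,0.246,-0.05],[-0.705,0.246,-0.05],[-0.705,0.246,-0.05],[-0.705,0.246,-0.05],[-0.705,0.246,-0.05]], gripper=[1,1,1,1,1])

```text
clock: 4.53
ee_pos: [0.6001, 0.0898, 0.1917]
orientation: [-0.001, -0.001, 1.0, -0.0]
force: [-0.3, -0.2, -0.2]
finger_gap: 0.0078
grip_force: 32.0
```

Emit:
drive_tool(angular=[[0,0,-0.095],[0,0,-0.095]], dp=[[0,0,0],[0,0,0]], gripper=[1,1])

```text
clock: 4.78
ee_pos: [0.598, 0.0922, 0.1929]
orientation: [-0.0, -0.074, 0.997, 0.0]
force: [0.4, 0.3, -1.7]
finger_gap: 0.0079
grip_force: 32.0
```

```bash
python3 look.py w2; python3 go.py .6637 .1025 .18 189
```

```text
top [567.  18.] bgr [82.5 81.  75. ] z 0.083 (array([413.3, 287.2]), 35.8, 9.7, 76.7)
top [35. 50.] bgr [108. 117. 119.] z 0.07 (array([ 511. , -180.6]), 68.2, 57.2, -62.7)
top [64. 91.] bgr [120.5 134.  138.5] z 0.07 (array([ 541.1, -161.7]), 37.5, 6.9, -56.4)
top [448. 102.] bgr [35. 38. 43.] z 0.083 (array([496.9, 202.9]), 35.4, 9.1, -84.0)
top [541. 123.] bgr [84. 64. 53.] z 0.083 (array([502.4, 297.8]), 34.3, 9.2, 62.0)
top [596. 252.] bgr [21. 25. 28.] z 0.097 (array([615.1, 406.4]), 176.6, 48.0, -23.9)
top [ 20. 216.] bgr [103.  113.  134.5] z 0.07 (array([ 680.1, -224.1]), 52.5, 13.7, -25.6)
top [142. 258.] bgr [72. 78. 80.] z 0.081 (array([704.1, -86.1]), 87.1, 78.5, 29.4)
top [514. 226.] bgr [ 55. 162. 189.] z 0.07 (array([609.9, 313.3]), 35.1, 7.3, 42.5)
top [ 45. 278.] bgr [ 98. 105. 107.] z 0.088 (array([ 742.6, -189.5]), 75.1, 74.3, 84.3)
top [414. 264.] bgr [136. 151. 155.] z 0.07 (array([672. , 216.4]), 21.1, 20.7, 75.2)
top [112. 337.] bgr [95. 99. 99.] z 0.088 (array([ 816.7, -122. ]), 77.6, 50.9, -47.6)
top [563. 354.] bgr [27. 28. 28.] z 0.097 (array([762.5, 421.5]), 75.4, 5.4, 0.8)
top [ 28. 357.] bgr [68. 74. 76.] z 0.094 (array([ 885.2, -250.3]), 132.1, 63.6, -38.5)
top [ 52. 388.] bgr [120.  126.5 129. ] z 0.073 (array([ 925.9, -216. ]), 48.6, 21.2, -38.7)
slab [468.  78.] 21327 z 0.0129 (array([461. , 250.6]), 182.7, 176.7, -1.0)
slab [591. 157.] 2432 z 0.014 (array([544.4, 419. ]), 307.4, 22.4, -4.8)
slab [312. 132.] 6426 z 0.0128 (array([584.3,  87.5]), 221.4, 66.9, 11.5)
clock 4.825 pos [0.5979 0.0922 0.193 ] yaw -171.58 q [ 0.04  0.26  0.32  1.63 -0.   -0.1 ]
dp [-0.222  0.002  0.043] ang [ 0.    -0.    -0.006]
```

View pics/w2.png

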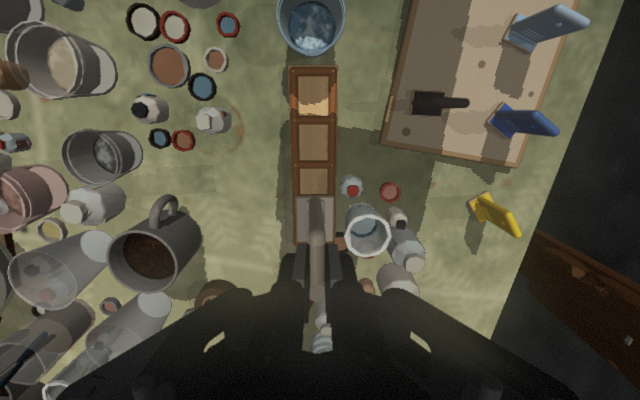

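Wrist view: tub at (310,20) and rail from (292,68) to (337,243). Three pockets are clear at (314,93), (314,138) and (314,180), with the carried tile in front of the fourth.

```bash
cat > rail.py <<'E'
# rail pose from the last wrist picture: edges of the board seen by height
from h import *
w=np.load("w.npz"); P=w["P"]; p=w["p"]; X,Y,Z=[P[...,i] for i in range(3)]
m=(Z>.006)&(Z<.021)&(abs(X-.586)<.13)&(abs(Y-.09)<.06)
a=np.radians(9); 
for it in range(3):
    u=np.array([np.cos(a),np.sin(a)]); n=np.array([-u[1],u[0]])
    q=P[m][:,:2]; s=q@u; t=q@n; B=np.arange(s.min(),s.max(),.004); L=[]
    for b in B:
        k=(s>=b)&(s<b+.004)
        if k.sum()>8: L.append((b+.002,t[k].min(),t[k].max()))
    L=np.array(L); wd=L[:,2]-L[:,1]; g=abs(wd-.056)<.004; L=L[g]
    f=np.polyfit(L[:,0],(L[:,1]+L[:,2])/2,1); a+=np.arctan(f[0])
print("bins",g.sum(),"of",len(g),"width",np.median(wd[g]),"angle",np.degrees(a))
u=np.array([np.cos(a),np.sin(a)]); n=np.array([-u[1],u[0]]); q=P[m][:,:2]
t0=np.median([(L0@[0,.5,.5]) for L0 in L]) if 0 else np.polyval(f,L[:,0].mean())
# end: near edge
c0=L[:,0].mean()*np.array([np.cos(a-np.arctan(f[0])),np.sin(a-np.arctan(f[0]))])+t0*np.array([-np.sin(a-np.arctan(f[0])),np.cos(a-np.arctan(f[0]))])
tt=c0@n; k=abs(q@n-tt)<.02; s=np.sort(q[k]@u); print("s range",s[0],s[20],s[-20],s[-1], "length",s[-1]-s[0])
for nm,sc in (("near",s[5]+.111),("far",s[-5]-.111)):
    print(nm,"centre",(u*sc+n*tt).round(4),[ (u*(sc+o)+n*tt).round(4).tolist() for o in (.078,.026,-.026,-.078)])
E
python3 rail.py
python3 - <<'E'
import cv2
p=cv2.imread("pics/w2.png")[55:260,270:360]; cv2.imwrite("pics/w2c.png",cv2.resize(p,None,fx=2.9,fy=2.9,interpolation=2))
E
```

```text
bins 38 of 60 width 0.05482680074464103 angle 8.613120419969448
s range 0.4583785194156248 0.4602364951668658 0.6937018769506393 0.6956744656473272 length 0.23729594623170236
near centre [0.5642 0.0837] [[0.6413, 0.0954], [0.5899, 0.0876], [0.5385, 0.0798], [0.4871, 0.072]]
far centre [0.5779 0.0858] [[0.6551, 0.0975], [0.6037, 0.0897], [0.5522, 0.0819], [0.5008, 0.0741]]
```

View pics/w2c.png

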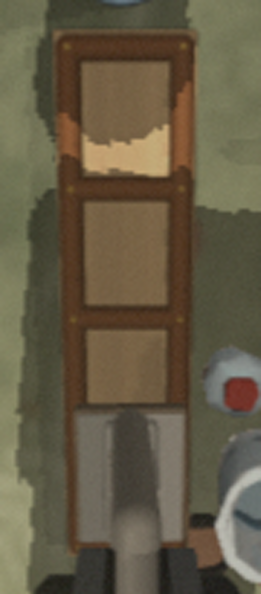

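Run:
```python
from bench import *; from h import *
c=camera_params("wrist")
T=lambda pts:[(270+a/2.9,55+b/2.9) for a,b in pts]
for nm,q,o in (("P4",[(80,60),(171,60),(170,178),(81,178)],-.078),("P3",[(81,199),(169,199),(169,307),(81,307)],-.026)):
    P=plane(c,T(q),.0135)[:,:2]; ctr=P.mean(0); e=(P[2]+P[3]-P[0]-P[1])/2; print(nm,ctr.round(4),"long",np.linalg.norm(e).round(4),"wide",np.linalg.norm(P[1]-P[0]).round(4),"ang",np.degrees(np.arctan2(e[1],e[0])).round(2))
    a=np.radians(8.6);u=np.array([np.cos(a),np.sin(a)]); print([ (ctr+u*(k-o)).round(4).tolist() for k in (.078,.026,-.026,-.078)])
P=plane(c,T([(57,34),(194,32)]),.012); print("near end mid",P[:,:2].mean(0).round(4),np.linalg.norm(P[0]-P[1]), "-> centre",P[:,:2].mean(0)+u*.111)
# carried tile: foot underside corners in crop
```

```text
P4 [0.5087 0.0764] long 0.0435 wide 0.0349 ang 8.24
[[0.663, 0.0997], [0.6115, 0.0919], [0.5601, 0.0842], [0.5087, 0.0764]]
P3 [0.5598 0.0836] long 0.0435 wide 0.0353 ang 8.22
[[0.6627, 0.0991], [0.6112, 0.0913], [0.5598, 0.0836], [0.5084, 0.0758]]
near end mid [0.4776 0.0718] 0.052284547104125646 -> centre [0.58732099 0.08844328]
```

Run:
```python
from bench import *; from h import *
c=camera_params("wrist"); s=observe(); A=rot(s["orientation"])
w=np.load("w.npz");P=w["P"][190:250,292:342]; 
print("foot z",np.percentile(P[10:40,4:12,2],[20,50,80]).round(4))
T=[(270+a/2.9,55+b/2.9) for a,b in [(76,408),(187,408),(186,549),(74,549)]]
for h in (.161,.168):
    q=plane(c,T,h); print(h,"tool frame",((q-s["ee_pos"])@A).round(4).tolist())
```

```text
foot z [0.1677 0.1684 0.1689]
0.161 tool frame [[0.0164, -0.0137, 0.032], [0.0164, 0.0142, 0.032], [-0.0225, 0.0146, 0.032], [-0.0225, -0.0151, 0.032]]
0.168 tool frame [[0.0184, -0.0132, 0.025], [0.0184, 0.0137, 0.025], [-0.0191, 0.0142, 0.025], [-0.0191, -0.0145, 0.025]]
```

Emit:
drive_tool(angular=[[0,0,0],[0,0,0],[0,0,0],[0,0,0],[0,0,0]], dp=[[-0.15,-0.005,0],[-0.218,-0.008,0.05],[-0.218,-0.008,0.23],[-0.218,-0.008,0.42],[-0.218,-0.008,0.42]], gripper=[1,1,1,1,1])

```text
clock: 5.45
ee_pos: [0.6547, 0.0994, 0.0578]
orientation: [-0.01, -0.074, 0.997, 0.0]
force: [-1.3, -0.3, -0.9]
finger_gap: 0.0073
grip_force: 32.0
```

Emit:
drive_tool(angular=[[0,0,0],[0,0,0]], dp=[[0,0,0],[0,0,0]], gripper=[1,1])

```text
clock: 5.7
ee_pos: [0.6669, 0.0998, 0.0732]
orientation: [0.005, -0.074, 0.997, -0.0]
force: [0.7, -0.2, -1.0]
finger_gap: 0.0079
grip_force: 32.0
```

```bash
python3 look.py w3 >/dev/null; python3 go.py .6628 .0995 .044 188.4
python3 - <<'E'
import cv2
p=cv2.imread("pics/w3.png")[60:290,260:380]; cv2.imwrite("pics/w3c.png",cv2.resize(p,None,fx=2.6,fy=2.6,interpolation=2))
E
```

```text
clock 5.75 pos [0.6667 0.0998 0.073 ] yaw -171.45 q [ 0.05  0.44  0.31  1.43  0.   -0.1 ]
dp [0.014 0.001 0.096] ang [-0.001  0.006  0.002]
```

View pics/w3c.png

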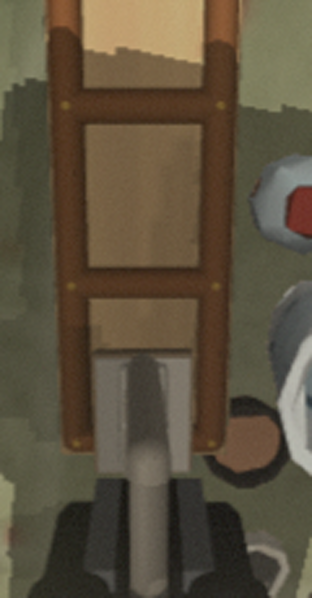

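Emit:
drive_tool(angular=[[0,0,0],[0,0,0],[0,0,0]], dp=[[0,0,0],[0,0,0],[0,0,0]], gripper=[1,1,1])

```text
clock: 6.12
ee_pos: [0.663, 0.0995, 0.0677]
orientation: [0.0, -0.075, 0.997, -0.0]
force: [0.2, 0.5, -0.4]
finger_gap: 0.0077
grip_force: 32.0
```

```bash
python3 - <<'E'
from bench import *; from h import *
c=camera_params("wrist"); s=observe(); A=rot(s["orientation"])
# scale back to pose of w3: shift between poses is small; report it
T=lambda q:[(260+a/2.6,60+b/2.6) for a,b in q]
print(s["ee_pos"].round(4))
c["eye"]=c["eye"]+np.array([.6667,.0998,.0730])-s["ee_pos"]; e=np.array([.6667,.0998,.0730])
P=plane(c,T([(85,125),(203,125),(198,267),(86,267),(88,297),(197,297)]),.0135)
u=(P[2]+P[3]-P[0]-P[1])[:2];print(np.linalg.norm(u)/2,np.linalg.norm(P[0]-P[1]),np.degrees(np.arctan2(u[1],u[0]))); u/=np.linalg.norm(u)
print("P1 from P2",P[:4,:2].mean(0)+.052*u,"P1 from its edge",P[4:,:2].mean(0)+.021*u)
zb=e[2]-.032
F=plane(c,T([(93,352),(190,352)]),zb); print("foot near bottom edge wide",np.linalg.norm(F[0]-F[1]),"centre",F[:,:2].mean(0)+.018*u, "rel tcp",((F.mean(0)-e)@A))
F=plane(c,T([(96,472),(190,472)]),zb+.007); print("far top edge centre",F[:,:2].mean(0)-.018*u)
E
python3 go.py .6628 .0995 .044 188.4
```

```text
[0.663  0.0995 0.0677]
0.04155065744731918 0.034289045401167985 7.642213638824982
P1 from P2 [0.6623717  0.09816459] P1 from its edge [0.66148588 0.0983344 ]
foot near bottom edge wide 0.02715153286921496 centre [0.66818517 0.09925542] rel tcp [ 0.01662012 -0.00047091  0.03199481]
far top edge centre [0.66558436 0.09985233]
clock 6.125 pos [0.663  0.0995 0.0677] yaw -171.44 q [ 0.05  0.44  0.3   1.43  0.   -0.1 ]
dp [0.001 0.    0.079] ang [-0.     0.     0.002]
```

Emit:
drive_tool(angular=[[0,0,0],[0,0,0],[0,0,0],[0,0,0],[0,0,0]], dp=[[0.003,-0.003,0.01],[0.003,-0.003,0.025],[0.003,-0.003,0.045],[0.003,-0.003,0.06],[0.003,-0.003,0.07]], gripper=[1,1,1,1,1])

```text
clock: 6.75
ee_pos: [0.6618, 0.0985, 0.0457]
orientation: [-0.0, -0.075, 0.997, 0.0]
force: [-0.6, -0.0, -0.3]
finger_gap: 0.0077
grip_force: 32.0
```

Emit:
drive_tool(angular=[[0,0,0],[0,0,0],[0,0,0]], dp=[[0,0,0.004],[0,0,0.009],[0,0,0.009]], gripper=[1,1,1])

```text
clock: 7.12
ee_pos: [0.6624, 0.0985, 0.0442]
orientation: [0.0, -0.075, 0.997, -0.0]
force: [-0.3, -0.9, -0.0]
finger_gap: 0.0077
grip_force: 32.1
```

Emit:
drive_tool(angular=[[0,0,0],[0,0,0],[0,0,0],[0,0,0]], dp=[[0,0,0.003],[0,0,0.005],[0,0,0.005],[0,0,0.005]], gripper=[1,1,1,1])

```text
clock: 7.62
ee_pos: [0.6628, 0.0983, 0.0442]
orientation: [0.001, -0.075, 0.997, -0.0]
force: [-2.2, -0.5, 5.1]
finger_gap: 0.0078
grip_force: 32.7
```

Emit:
drive_tool(angular=[[0,0,0],[0,0,0],[0,0,0],[0,0,0]], dp=[[0,0,0],[0,0,0],[0,0,0],[0,0,0]], gripper=[0.75,0.6,0.45,0.3])

```text
clock: 8.12
ee_pos: [0.6619, 0.0986, 0.0418]
orientation: [-0.0, -0.075, 0.997, 0.0]
force: [-0.4, 0.1, 0.1]
finger_gap: 0.03
grip_force: 0.0
```

Emit:
drive_tool(angular=[[0,0,0],[0,0,0],[0,0,0],[0,0,0],[0,0,0]], dp=[[0,0,-0.05],[0,0,-0.15],[0,0,-0.3],[0.1,0,-0.45],[0.25,0,-0.5]], gripper=[0.3,0.3,0.3,0.3,0.3])

```text
clock: 8.75
ee_pos: [0.5902, 0.0873, 0.1976]
orientation: [0.004, -0.075, 0.997, -0.0]
force: [-0.8, 1.2, 1.0]
finger_gap: 0.0299
grip_force: 0.0
```

Emit:
drive_tool(angular=[[0,0,0],[0,0,0]], dp=[[0,0,0],[0,0,0]], gripper=[-0.3,-0.3])

```text
clock: 9.0
ee_pos: [0.5887, 0.0874, 0.1931]
orientation: [0.001, -0.075, 0.997, -0.0]
force: [0.4, -0.0, 0.2]
finger_gap: 0.0553
grip_force: 0.0
```

```bash
python3 look.py w4; python3 go.py .4127 .2876 .2 76.2
python3 - <<'E'
import cv2
p=cv2.imread("pics/w4.png")[40:400,220:440]; cv2.imwrite("pics/w4c.png",cv2.resize(p,None,fx=1.6,fy=1.6,interpolation=2))
E
```

```text
top [567.  30.] bgr [85.5 82.5 77. ] z 0.083 (array([413.1, 286.9]), 36.1, 9.0, 76.0)
top [47. 68.] bgr [113. 122. 126.] z 0.07 (array([ 515.9, -177.8]), 68.2, 66.5, -89.1)
top [450. 113.] bgr [37. 40. 44.] z 0.083 (array([496.9, 202.9]), 34.9, 9.0, -84.0)
top [542. 133.] bgr [87. 66. 56.] z 0.083 (array([501.6, 297.2]), 34.8, 8.9, 62.6)
top [596. 260.] bgr [21. 26. 29.] z 0.096 (array([615.6, 406.4]), 176.2, 47.8, -23.9)
top [ 17. 195.] bgr [117. 128. 146.] z 0.07 (array([ 647.4, -227. ]), 41.5, 9.6, 39.9)
top [ 23. 229.] bgr [103. 114. 136.] z 0.07 (array([ 687.9, -230.3]), 53.2, 11.8, -45.7)
top [147. 264.] bgr [72. 78. 81.] z 0.081 (array([703.3, -86.8]), 86.0, 78.5, 29.8)
top [514. 233.] bgr [ 55. 164. 193.] z 0.07 (array([610.2, 313. ]), 33.6, 8.6, 42.1)
top [315. 252.] bgr [ 86. 100. 107.] z 0.082 (array([661.1,  97.6]), 34.9, 8.9, 8.6)
top [ 51. 284.] bgr [100. 107. 109.] z 0.088 (array([ 742.9, -189.2]), 75.7, 74.2, -38.3)
top [416. 272.] bgr [137. 152. 156.] z 0.07 (array([672.1, 217. ]), 21.7, 19.8, 11.8)
top [105. 335.] bgr [78. 85. 87.] z 0.089 (array([ 805.9, -136.7]), 56.7, 15.9, -41.2)
top [566. 354.] bgr [27. 29. 28.] z 0.097 (array([749.8, 421.4]), 47.3, 4.7, -0.2)
top [ 32. 361.] bgr [69. 74. 77.] z 0.094 (array([ 883.4, -249. ]), 127.8, 64.0, -38.1)
slab [473.  80.] 22697 z 0.0129 (array([457.4, 250.4]), 189.9, 175.9, -1.0)
slab [591. 166.] 2392 z 0.0142 (array([545.1, 418.8]), 306.0, 23.0, -4.7)
slab [316. 158.] 7962 z 0.0136 (array([590.7,  96.2]), 234.5, 73.1, 8.6)
clock 9.05 pos [0.5887 0.0874 0.1923] yaw -171.44 q [ 0.03  0.23  0.29  1.62  0.   -0.11]
dp [ 0.481  0.747 -0.026] ang [1.000e-03 0.000e+00 1.248e+00]
```

View pics/w4c.png

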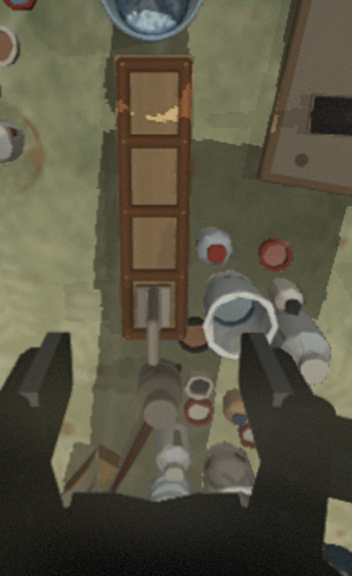

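White is seated: top at z=0.082, centre (0.661,0.098), aligned to 8.6°. Three empty pockets remain. Deep is next.

Emit:
drive_tool(angular=[[0,0,0.5],[0,0,0.5],[0,0,0.5],[0,0,0.5],[0,0,0.5]], dp=[[0.245,0.426,0],[0.245,0.426,0],[0.245,0.426,0],[0.245,0.426,0],[0.245,0.426,0]], gripper=[-0.3,-0.3,-0.3,-0.3,-0.3])

```text
clock: 9.68
ee_pos: [0.4967, 0.2036, 0.1913]
orientation: [-0.0, 0.313, 0.95, -0.0]
force: [-0.3, -0.3, -0.4]
finger_gap: 0.0552
grip_force: 0.0
```

Emit:
drive_tool(angular=[[0,0,0.53],[0,0,0.53],[0,0,0.53],[0,0,0.53],[0,0,0.53]], dp=[[0,0,0],[0,0,0],[0,0,0],[0,0,0],[0,0,0]], gripper=[-0.3,-0.3,-0.3,-0.3,-0.3])

```text
clock: 10.3
ee_pos: [0.497, 0.203, 0.1912]
orientation: [-0.0, 0.671, 0.741, -0.001]
force: [-0.9, -0.3, 0.9]
finger_gap: 0.0557
grip_force: 0.0
```

Emit:
drive_tool(angular=[[0,0,0],[0,0,0],[0,0,0]], dp=[[0,0,0],[0,0,0],[0,0,0]], gripper=[-0.3,-0.3,-0.3])

```text
clock: 10.68
ee_pos: [0.4964, 0.2028, 0.192]
orientation: [-0.0, 0.67, 0.743, -0.0]
force: [-0.2, 1.1, 0.1]
finger_gap: 0.0556
grip_force: 0.0
```

```bash
python3 look.py w5 | grep " 0.083"; python3 go.py .4969 .2029 .044 96
```

```text
top [236.  92.] bgr [130. 123. 113.] z 0.083 (array([413.2, 288.3]), 35.5, 9.1, 76.5)
top [333.  91.] bgr [129.  93.  76.] z 0.083 (array([501.6, 298.8]), 35.3, 8.9, 63.3)
top [316. 189.] bgr [34. 36. 39.] z 0.083 (array([496.3, 203.9]), 35.1, 8.2, -84.0)
clock 10.725 pos [0.4964 0.2028 0.1921] yaw 95.89 q [0.26 0.08 0.11 1.61 0.   1.73]
dp [0.    0.002 0.494] ang [-0.     0.    -0.001]
```

Emit:
drive_tool(angular=[[0,0,0],[0,0,0],[0,0,0],[0,0,0],[0,0,0]], dp=[[0,0.001,0.1],[0,0.001,0.25],[0,0.001,0.39],[0,0.001,0.47],[0,0.001,0.494]], gripper=[-0.3,-0.3,0,0,0])

```text
clock: 11.35
ee_pos: [0.4948, 0.2023, 0.0418]
orientation: [-0.001, 0.67, 0.742, -0.002]
force: [-0.0, 0.3, -0.3]
finger_gap: 0.0424
grip_force: 0.0
```

Emit:
drive_tool(angular=[[0,0,0],[0,0,0],[0,0,0],[0,0,0],[0,0,0]], dp=[[0,0,0],[0,0,0],[0,0,0],[0,0,0],[0,0,0]], gripper=[0,0.3,1,1,1])

```text
clock: 11.98
ee_pos: [0.4975, 0.2031, 0.0455]
orientation: [0.001, 0.67, 0.742, 0.001]
force: [-0.1, -0.1, 5.9]
finger_gap: 0.0074
grip_force: 31.6
```

Emit:
drive_tool(angular=[[0,0,0],[0,0,0],[0,0,-0.1],[0,0,-0.2],[0,0,-0.3]], dp=[[0,0,-0.08],[0,0,-0.24],[0,0,-0.4],[0,0,-0.48],[0,0,-0.5]], gripper=[1,1,1,1,1])

```text
clock: 12.6
ee_pos: [0.4978, 0.2031, 0.1964]
orientation: [0.002, 0.476, 0.879, 0.001]
force: [0.4, -0.4, -1.4]
finger_gap: 0.0078
grip_force: 30.8
```

```bash
python3 go.py .508 .0754 .195 188.5
```

```text
clock 12.6 pos [0.4978 0.2031 0.1964] yaw 123.16 q [ 0.26  0.08  0.12  1.61 -0.    1.25]
dp [-0.375 -0.205  0.004] ang [ 0.002  0.002 -0.726]
```

Emit:
drive_tool(angular=[[0,0,-0.726],[0,0,-0.726],[0,0,-0.726],[0,0,-0.726],[0,0,-0.726]], dp=[[-0.375,-0.205,0],[-0.375,-0.205,0],[-0.375,-0.205,0],[-0.375,-0.205,0],[-0.375,-0.205,0]], gripper=[1,1,1,1,1])

```text
clock: 13.22
ee_pos: [0.5057, 0.0744, 0.1933]
orientation: [-0.001, 0.047, 0.999, -0.0]
force: [0.4, 0.2, 0.3]
finger_gap: 0.0079
grip_force: 30.8
```

```bash
python3 go.py .508 .0754 .068 188.5
```

```text
clock 13.225 pos [0.5057 0.0744 0.1933] yaw 174.59 q [0.01 0.01 0.05 1.61 0.   0.11]
dp [-0.008  0.004  0.418] ang [ 0.    -0.001 -0.155]
```

Emit:
drive_tool(angular=[[0,0,-0.155],[0,0,-0.155],[0,0,-0.155],[0,0,-0.155],[0,0,-0.155]], dp=[[-0.005,0.002,0],[-0.005,0.002,0],[-0.005,0.002,0.15],[-0.005,0.002,0.3],[-0.005,0.002,0.38]], gripper=[1,1,1,1,1])

```text
clock: 13.85
ee_pos: [0.5052, 0.0753, 0.0763]
orientation: [-0.003, -0.072, 0.997, 0.0]
force: [-0.5, 0.0, -0.1]
finger_gap: 0.0078
grip_force: 30.8
```

Emit:
drive_tool(angular=[[0,0,0],[0,0,0],[0,0,0],[0,0,0]], dp=[[0,0,0.01],[0,0,0.03],[0,0,0.03],[0,0,0.03]], gripper=[1,1,1,1])

```text
clock: 14.35
ee_pos: [0.5085, 0.0754, 0.0723]
orientation: [0.001, -0.072, 0.997, -0.0]
force: [0.1, -0.2, -0.2]
finger_gap: 0.0073
grip_force: 30.8
```

```bash
python3 go.py .508 .0754 .0445 188.5;  python3 look.py w6 >/dev/null
python3 - <<'E'
import cv2
p=cv2.imread("pics/w6.png")[60:390,240:400]; cv2.imwrite("pics/w6c.png",cv2.resize(p,None,fx=1.8,fy=1.8,interpolation=2))
E
```

```text
clock 14.35 pos [0.5085 0.0754 0.0723] yaw -171.75 q [ 0.02  0.03 -0.18  1.36 -0.   -0.13]
dp [0.002 0.    0.093] ang [-0.     0.001 -0.003]
```

View pics/w6c.png

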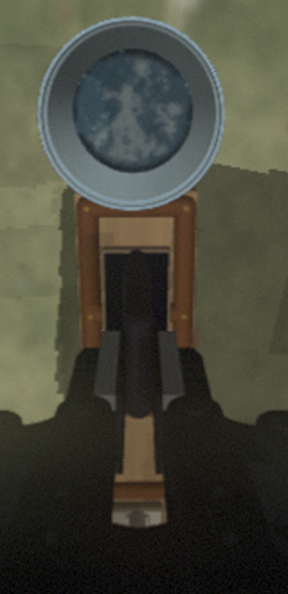

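Deep tile is over the near pocket: its foot edge is at crop (104–170, 252) and the pocket edge at v≈217. I'll check the numbers before lowering.

Run:
```python
from bench import *; from h import *
c=camera_params("wrist"); s=observe(); a=np.radians(8.5); u=np.array([np.cos(a),np.sin(a)]); T=lambda q:[(240+x/1.8,60+y/1.8) for x,y in q]
F=plane(c,T([(104,252),(170,252)]),.040)[:,:2]; E=plane(c,T([(99,217),(174,217)]),.0135)[:,:2]
print("foot",F.mean(0)+.018*u,np.linalg.norm(F[0]-F[1]),"pocket",E.mean(0)+.021*u,np.linalg.norm(E[0]-E[1]))
```

```text
foot [0.51324454 0.07695056] 0.026840215672176544 pocket [0.50808646 0.07594112] 0.033729607219291094
```

Run:
```python
from bench import *; from h import *
s=observe(); A=rot(s["orientation"]); w=np.load("w.npz"); p,P=w["p"],w["P"]
for v in range(182,214,2):
    q=(P[v,305:330:6]-s["ee_pos"])@A
    print(v,p[v,305:330:6].sum(1),P[v,305:330:6,2].round(3),q[:,0].round(4))
```

```text
182 [313 311 309 314 322] [0.011 0.012 0.012 0.013 0.012] [0.0194 0.0196 0.0196 0.0198 0.0196]
184 [300 300 303 304 323] [0.011 0.012 0.012 0.012 0.012] [0.0178 0.0179 0.0181 0.018  0.0179]
186 [294 306 315 313 325] [0.013 0.011 0.012 0.012 0.011] [0.0165 0.0161 0.0164 0.0162 0.0161]
188 [293 305 310 315 324] [0.012 0.011 0.012 0.013 0.012] [0.0145 0.0143 0.0146 0.0149 0.0146]
190 [297 305 299 308 321] [0.012 0.011 0.011 0.012 0.011] [0.013  0.0125 0.0126 0.0128 0.0126]
192 [302 305 305 305 321] [0.012 0.011 0.011 0.011 0.011] [0.0111 0.011  0.0108 0.011  0.0108]
194 [295 307 306 313 321] [0.011 0.012 0.012 0.012 0.011] [0.0091 0.0095 0.0095 0.0095 0.0092]
196 [256 254 254 260 273] [0.011 0.011 0.011 0.011 0.012] [0.0076 0.0075 0.0076 0.0074 0.0076]
198 [181 192 156 202 197] [0.045 0.045 0.046 0.045 0.045] [0.0161 0.016  0.0162 0.0159 0.0159]
200 [183 184  91 165 161] [0.047 0.047 0.05  0.046 0.045] [0.0151 0.0151 0.0159 0.0147 0.0146]
202 [81 72 81 68 64] [0.047 0.051 0.053 0.047 0.047] [0.0135 0.0148 0.0157 0.0137 0.0137]
204 [80 95 90 73 59] [0.047 0.056 0.058 0.048 0.046] [0.0123 0.015  0.0156 0.0124 0.012 ]
206 [86 86 86 60 63] [0.046 0.06  0.063 0.049 0.046] [0.0104 0.0149 0.0161 0.0112 0.0102]
208 [78 87 80 74 83] [0.047 0.065 0.068 0.049 0.048] [0.009  0.0152 0.0162 0.0099 0.0094]
210 [ 96  86 102  82  81] [0.046 0.068 0.071 0.049 0.047] [0.0074 0.015  0.0159 0.0083 0.0075]
212 [76 82 71 86 71] [0.047 0.072 0.075 0.05  0.047] [0.0061 0.0151 0.0159 0.0073 0.0059]
```

Emit:
drive_tool(angular=[[0,0,0],[0,0,0],[0,0,0],[0,0,0],[0,0,0]], dp=[[0.003,0,0.01],[0.003,0,0.03],[0.003,0,0.055],[0.003,0,0.075],[0.003,0,0.085]], gripper=[1,1,1,1,1])

```text
clock: 15.02
ee_pos: [0.506, 0.0753, 0.0446]
orientation: [-0.001, -0.072, 0.997, 0.0]
force: [-0.0, 0.2, 0.4]
finger_gap: 0.0076
grip_force: 31.0
```

Emit:
drive_tool(angular=[[0,0,0],[0,0,0],[0,0,0],[0,0,0],[0,0,0]], dp=[[0,0,0.003],[0,0,0.006],[0,0,0.009],[0,0,0.011],[0,0,0.011]], gripper=[1,1,1,1,1])

```text
clock: 15.65
ee_pos: [0.5072, 0.0749, 0.0445]
orientation: [0.001, -0.072, 0.997, -0.001]
force: [-3.2, -1.3, 8.8]
finger_gap: 0.0079
grip_force: 31.9
```

Contact at the seated height. I'll release, back off and look.

Emit:
drive_tool(angular=[[0,0,0],[0,0,0],[0,0,0],[0,0,0],[0,0,0]], dp=[[0,0,-0.006],[0,0,-0.006],[0,0,-0.006],[0,0,-0.006],[0,0,-0.006]], gripper=[1,0.75,0.6,0.45,0.3])

```text
clock: 16.27
ee_pos: [0.5065, 0.0753, 0.0438]
orientation: [-0.0, -0.072, 0.997, 0.0]
force: [0.0, -0.2, 0.4]
finger_gap: 0.0299
grip_force: 0.0
```

Emit:
drive_tool(angular=[[0,0,0],[0,0,0],[0,0,0],[0,0,0],[0,0,0]], dp=[[0,0,-0.05],[0,0,-0.15],[0,0,-0.3],[0,0.1,-0.45],[0,0.25,-0.5]], gripper=[0.3,0.3,0.3,0.3,0.3])

```text
clock: 16.9
ee_pos: [0.4983, 0.1498, 0.1994]
orientation: [0.004, -0.07, 0.998, 0.0]
force: [0.7, 0.3, -1.0]
finger_gap: 0.0296
grip_force: 0.0
```

Emit:
drive_tool(angular=[[0,0,0],[0,0,0],[0,0,0]], dp=[[0,0,0],[0,0,0],[0,0,0]], gripper=[-0.3,-0.3,-0.3])

```text
clock: 17.27
ee_pos: [0.4955, 0.1485, 0.1932]
orientation: [-0.001, -0.071, 0.997, -0.0]
force: [0.1, -0.3, -0.1]
finger_gap: 0.0555
grip_force: 0.0
```

```bash
python3 look.py w7 | grep " 0.08[23]"; python3 go.py .5018 .2975 .195 62.5
```

```text
top [470. 125.] bgr [142. 139. 129.] z 0.083 (array([412.1, 287.4]), 34.9, 9.2, 76.0)
top [455. 213.] bgr [122.  93.  76.] z 0.083 (array([501.7, 298.3]), 35.6, 9.0, 63.3)
top [ 12. 393.] bgr [68.  75.  78.5] z 0.082 (array([ 835.8, -215.2]), 41.4, 11.6, 57.0)
clock 17.325 pos [0.4955 0.1485 0.1931] yaw -171.84 q [ 0.16  0.03  0.06  1.61 -0.    0.02]
dp [-0.091  0.489 -0.006] ang [-1.000e-03 -0.000e+00  1.396e+00]
```

Run:
```python
from h import *
w=np.load("w.npz");P=w["P"];m=(abs(P[...,0]-.507)<.03)&(abs(P[...,1]-.076)<.022)&(P[...,2]>.06)
print(m.sum(),np.percentile(P[m][:,2],95),rect(P[m][:,:2]),rect(P[m&(P[...,2]>.077)][:,:2]), np.argwhere(m).mean(0)[::-1])
```

```text
6012 0.31356185729017716 (array([507.9,  84.8]), 35.2, 28.2, 3.1) (array([507.9,  84.8]), 35.1, 28.3, 3.5) [126.81304059 347.56769794]
```

Emit:
drive_tool(angular=[[0,0,0.55],[0,0,0.55],[0,0,0.55],[0,0,0.55],[0,0,0.55]], dp=[[-0.091,0.489,0],[-0.091,0.489,0],[-0.091,0.489,0],[-0.091,0.489,0],[-0.091,0.489,0]], gripper=[-0.3,-0.3,-0.3,-0.3,-0.3])

```text
clock: 17.95
ee_pos: [0.5016, 0.2982, 0.1928]
orientation: [-0.001, 0.355, 0.935, -0.001]
force: [-0.3, 0.1, 0.2]
finger_gap: 0.0557
grip_force: 0.0
```

Emit:
drive_tool(angular=[[0,0,0.55],[0,0,0.55],[0,0,0.55],[0,0,0.55],[0,0,0.55]], dp=[[0,0,0],[0,0,0],[0,0,0],[0,0,0],[0,0,0]], gripper=[-0.3,-0.3,-0.3,-0.3,-0.3])

```text
clock: 18.58
ee_pos: [0.5019, 0.2975, 0.1931]
orientation: [-0.0, 0.714, 0.7, -0.001]
force: [0.1, 0.8, 0.6]
finger_gap: 0.0552
grip_force: 0.0
```

Emit:
drive_tool(angular=[[0,0,0.29],[0,0,0.29],[0,0,0.29],[0,0,0.29],[0,0,0.29]], dp=[[0,0,0],[0,0,0],[0,0,0],[0,0,0],[0,0,0]], gripper=[-0.3,-0.3,-0.3,-0.3,-0.3])

```text
clock: 19.2
ee_pos: [0.5019, 0.298, 0.1936]
orientation: [-0.0, 0.852, 0.524, -0.0]
force: [-0.1, -0.3, 0.3]
finger_gap: 0.0554
grip_force: 0.0
```

```bash
python3 look.py w8 | grep " 0.083"; python3 go.py .5018 .2977 .044 62.8
```

```text
top [316. 189.] bgr [133. 100.  83.] z 0.083 (array([501.7, 299.6]), 34.7, 8.2, 63.2)
top [247. 233.] bgr [127. 123. 115.] z 0.083 (array([412.9, 289.6]), 33.3, 9.3, 76.3)
clock 19.25 pos [0.5019 0.2982 0.1937] yaw 63.16 q [ 0.42  0.2   0.26  1.62 -0.    2.46]
dp [-0.001  0.001  0.499] ang [-0.     0.     0.004]
```

Emit:
drive_tool(angular=[[0,0,0],[0,0,0],[0,0,0],[0,0,0],[0,0,0]], dp=[[0,0,0.1],[0,0,0.25],[0,0,0.39],[0,0,0.47],[0,0,0.499]], gripper=[-0.3,-0.3,0,0,0])

```text
clock: 19.88
ee_pos: [0.5002, 0.2978, 0.0419]
orientation: [-0.0, 0.852, 0.524, -0.002]
force: [-0.1, -0.2, -0.6]
finger_gap: 0.0427
grip_force: 0.0
```

Emit:
drive_tool(angular=[[0,0,0],[0,0,0],[0,0,0],[0,0,0],[0,0,0]], dp=[[0,0,0],[0,0,0],[0,0,0],[0,0,0],[0,0,0]], gripper=[0,0.3,1,1,1])

```text
clock: 20.5
ee_pos: [0.5027, 0.2992, 0.0459]
orientation: [-0.0, 0.852, 0.524, 0.001]
force: [-1.1, 0.8, 5.9]
finger_gap: 0.0077
grip_force: 31.4
```

Emit:
drive_tool(angular=[[0,0,0],[0,0,0],[0,0,-0.1],[0,0,-0.2],[0,0,-0.3]], dp=[[0,0,-0.08],[0,0,-0.24],[0,0,-0.4],[0,0,-0.5],[0,0,-0.53]], gripper=[1,1,1,1,1])

```text
clock: 21.12
ee_pos: [0.5031, 0.299, 0.2062]
orientation: [0.001, 0.704, 0.71, 0.002]
force: [0.2, -0.6, -1.3]
finger_gap: 0.0077
grip_force: 30.8
```

```bash
python3 go.py .559 .083 .205 188.4
```

```text
clock 21.125 pos [0.5031 0.299  0.2062] yaw 90.44 q [ 0.42  0.2   0.28  1.64 -0.    1.98]
dp [-0.721  0.181  0.004] ang [ 0.003  0.002 -1.088]
```

Emit:
drive_tool(angular=[[0,0,-0.55],[0,0,-0.55],[0,0,-0.55],[0,0,-0.55],[0,0,-0.55]], dp=[[-0.721,0.181,0],[-0.721,0.181,0],[-0.721,0.181,0],[-0.721,0.181,0],[-0.721,0.181,0]], gripper=[1,1,1,1,1])

```text
clock: 21.75
ee_pos: [0.5571, 0.0785, 0.2023]
orientation: [-0.0, 0.345, 0.939, -0.001]
force: [-0.1, 0.7, 0.1]
finger_gap: 0.0077
grip_force: 30.8
```

Emit:
drive_tool(angular=[[0,0,-0.54],[0,0,-0.54],[0,0,-0.54],[0,0,-0.54],[0,0,-0.54]], dp=[[0,0,0],[0,0,0],[0,0,0.05],[0,0,0.1],[0,0,0.1]], gripper=[1,1,1,1,1])

```text
clock: 22.38
ee_pos: [0.5552, 0.0822, 0.1707]
orientation: [-0.002, -0.074, 0.997, -0.0]
force: [-0.6, 0.6, -0.2]
finger_gap: 0.0076
grip_force: 30.7
```

```bash
python3 go.py .559 .083 .07 188.4; python3 look.py w9|grep " 0.08[123]"
python3 - <<'E'
import cv2
p=cv2.imread("pics/w9.png")[0:300,220:400]; cv2.imwrite("pics/w9c.png",cv2.resize(p,None,fx=2,fy=2,interpolation=2))
E
```

```text
clock 22.375 pos [0.5552 0.0822 0.1707] yaw -171.54 q [ 0.03  0.14  0.14  1.57 -0.   -0.12]
dp [-0.014  0.001  0.336] ang [ 0.    -0.003  0.001]
top [55. 14.] bgr [123. 130. 131.] z 0.081 (array([ 435.8, -147.8]), 69.1, 22.6, -82.2)
top [579.  69.] bgr [85. 89. 82.] z 0.083 (array([412.9, 287.2]), 36.7, 9.8, 75.6)
top [315. 144.] bgr [31. 33. 36.] z 0.082 (array([508.8,  75.5]), 35.3, 8.2, 8.2)
top [139. 302.] bgr [70. 76. 78.] z 0.081 (array([703.1, -82.1]), 89.3, 73.4, -45.7)
top [315. 301.] bgr [ 83.  95. 101.] z 0.082 (array([669.5,  98.6]), 18.9, 8.5, 8.6)
```

View pics/w9c.png

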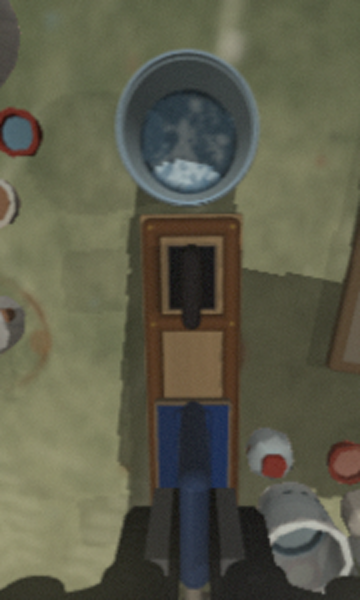

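Deep is seated: z=0.082, foot inside pocket at crop (190,278). I'll lower mid into the next pocket.

Emit:
drive_tool(angular=[[0,0,0],[0,0,0],[0,0,0],[0,0,0],[0,0,0]], dp=[[-0.007,0.001,0.05],[-0.007,0.001,0.15],[-0.007,0.001,0.25],[-0.007,0.001,0.32],[-0.007,0.001,0.335]], gripper=[1,1,1,1,1])

```text
clock: 23.05
ee_pos: [0.5566, 0.083, 0.0697]
orientation: [-0.003, -0.071, 0.997, 0.0]
force: [0.7, 0.4, -0.5]
finger_gap: 0.0077
grip_force: 30.7
```

Emit:
drive_tool(angular=[[0,0,0],[0,0,0],[0,0,0],[0,0,0]], dp=[[0,0,0],[0,0,0],[0,0,0],[0,0,0]], gripper=[1,1,1,1])

```text
clock: 23.55
ee_pos: [0.5593, 0.083, 0.0736]
orientation: [0.001, -0.072, 0.997, -0.0]
force: [-0.4, -0.5, -0.1]
finger_gap: 0.0079
grip_force: 30.8
```

```bash
python3 go.py .559 .083 .045 188.4; python3 look.py w10>/dev/null
python3 - <<'E'
from bench import *; from h import *
s=observe(); A=rot(s["orientation"]); w=np.load("w.npz"); P=w["P"]; q=(P-s["ee_pos"])@A
m=(abs(q[...,2]-.0275)<.004)&(abs(q[...,1])<.022)&(q[...,0]>-.005)&(q[...,0]<.025)
print("foot edge",np.percentile(q[m][:,0],98),"y",np.percentile(q[m][:,1],[1,99]))
m=(abs(P[...,2]-.013)<.005)&(abs(q[...,0]-.026)<.012)&(abs(q[...,1])<.04); print("rail y",np.percentile(q[m][:,1],[1,99]))
E
```

```text
clock 23.55 pos [0.5593 0.083  0.0736] yaw -171.76 q [ 0.03  0.16 -0.03  1.38 -0.   -0.11]
dp [0.001 0.    0.095] ang [-0.     0.001 -0.002]
foot edge 0.014404508928615722 y [-0.01312272  0.01439338]
rail y [-0.02761461  0.02726247]
```

Emit:
drive_tool(angular=[[0,0,0],[0,0,0],[0,0,0],[0,0,0],[0,0,0]], dp=[[0.006,0,0.01],[0.006,0,0.03],[0.006,0,0.055],[0.006,0,0.075],[0.006,0,0.088]], gripper=[1,1,1,1,1])

```text
clock: 24.22
ee_pos: [0.5565, 0.0827, 0.0455]
orientation: [-0.001, -0.072, 0.997, 0.0]
force: [-0.1, 0.5, -0.3]
finger_gap: 0.0075
grip_force: 30.8
```

Emit:
drive_tool(angular=[[0,0,0],[0,0,0],[0,0,0],[0,0,0],[0,0,0]], dp=[[0,0,0.003],[0,0,0.006],[0,0,0.009],[0,0,0.011],[0,0,0.011]], gripper=[1,1,1,1,1])

```text
clock: 24.85
ee_pos: [0.5574, 0.0825, 0.0449]
orientation: [0.001, -0.072, 0.997, -0.0]
force: [-2.6, -1.4, 5.9]
finger_gap: 0.0078
grip_force: 31.5
```

Emit:
drive_tool(angular=[[0,0,0],[0,0,0],[0,0,0],[0,0,0],[0,0,0]], dp=[[0,0,-0.005],[0,0,-0.005],[0,0,-0.005],[0,0,-0.005],[0,0,-0.005]], gripper=[1,0.75,0.6,0.45,0.3])

```text
clock: 25.48
ee_pos: [0.5569, 0.0828, 0.0444]
orientation: [-0.0, -0.072, 0.997, 0.0]
force: [0.7, -0.7, -0.1]
finger_gap: 0.0298
grip_force: 0.0
```

Emit:
drive_tool(angular=[[0,0,0],[0,0,0],[0,0,0],[0,0,0],[0,0,0]], dp=[[0,0,-0.05],[0,0,-0.15],[0,0,-0.3],[0,0.1,-0.45],[0,0.25,-0.5]], gripper=[0.3,0.3,0.3,0.3,0.3])

```text
clock: 26.1
ee_pos: [0.5486, 0.1571, 0.2003]
orientation: [0.004, -0.07, 0.998, 0.0]
force: [0.6, 0.3, -0.7]
finger_gap: 0.0303
grip_force: 0.0
```

```bash
python3 go.py .4127 .2877 .195 76.2
```

```text
clock 26.1 pos [0.5486 0.1571 0.2003] yaw -171.92 q [ 0.16  0.16  0.22  1.62 -0.    0.02]
dp [0.387 0.495 0.014] ang [0.005 0.004 1.243]
```

Emit:
drive_tool(angular=[[0,0,0.55],[0,0,0.55],[0,0,0.55],[0,0,0.55],[0,0,0.55]], dp=[[0.387,0.495,0],[0.387,0.495,0],[0.387,0.495,0],[0.387,0.495,0],[0.387,0.495,0]], gripper=[-0.3,-0.3,-0.3,-0.3,-0.3])

```text
clock: 26.72
ee_pos: [0.4091, 0.2886, 0.1963]
orientation: [0.001, 0.353, 0.936, 0.001]
force: [0.8, 0.2, 0.1]
finger_gap: 0.0553
grip_force: 0.0
```

Emit:
drive_tool(angular=[[0,0,0.55],[0,0,0.55],[0,0,0.55],[0,0,0.55],[0,0,0.55]], dp=[[0,0,0],[0,0,0],[0,0,0],[0,0,0],[0,0,0]], gripper=[-0.3,-0.3,-0.3,-0.3,-0.3])

```text
clock: 27.35
ee_pos: [0.4103, 0.2875, 0.1961]
orientation: [0.0, 0.713, 0.701, 0.001]
force: [0.6, 0.5, -0.0]
finger_gap: 0.0555
grip_force: 0.0
```

Emit:
drive_tool(angular=[[0,0,0.143],[0,0,0.143],[0,0,0.143],[0,0,0.143]], dp=[[0,0,0],[0,0,0],[0,0,0],[0,0,0]], gripper=[-0.3,-0.3,-0.3,-0.3])

```text
clock: 27.85
ee_pos: [0.4101, 0.2873, 0.1949]
orientation: [0.0, 0.786, 0.619, 0.0]
force: [0.3, 0.3, -0.2]
finger_gap: 0.0554
grip_force: 0.0
```

```bash
python3 look.py w11 | grep " 0.08[23]"; python3 go.py .4129 .2874 .044 76.2
```

```text
top [318. 188.] bgr [174. 166. 154.] z 0.083 (array([412.2, 289.1]), 34.2, 8.3, 76.3)
clock 27.9 pos [0.41   0.2873 0.1948] yaw 76.44 q [ 0.48 -0.02  0.02  1.61  0.    2.28]
dp [0.002 0.009 0.503] ang [ 0.    -0.     0.003]
```

Emit:
drive_tool(angular=[[0,0,0],[0,0,0],[0,0,0],[0,0,0],[0,0,0]], dp=[[0.002,0.008,0.1],[0.002,0.008,0.25],[0.002,0.008,0.39],[0.002,0.008,0.47],[0.002,0.008,0.503]], gripper=[-0.3,-0.3,0,0,0])

```text
clock: 28.52
ee_pos: [0.411, 0.2866, 0.0417]
orientation: [-0.0, 0.786, 0.618, -0.002]
force: [0.2, 0.4, 0.2]
finger_gap: 0.0428
grip_force: 0.0
```

Emit:
drive_tool(angular=[[0,0,0],[0,0,0],[0,0,0],[0,0,0],[0,0,0]], dp=[[0,0,0],[0,0,0],[0,0,0],[0,0,0],[0,0,0]], gripper=[0,0.3,1,1,1])

```text
clock: 29.15
ee_pos: [0.4133, 0.288, 0.0452]
orientation: [0.0, 0.786, 0.618, 0.001]
force: [-1.1, -0.7, 5.4]
finger_gap: 0.0078
grip_force: 31.7
```

Emit:
drive_tool(angular=[[0,0,0],[0,0,0],[0,0,-0.1],[0,0,-0.2],[0,0,-0.3]], dp=[[0,0,-0.08],[0,0,-0.24],[0,0,-0.4],[0,0,-0.5],[0,0,-0.53]], gripper=[1,1,1,1,1])

```text
clock: 29.78
ee_pos: [0.4137, 0.2878, 0.2053]
orientation: [0.001, 0.618, 0.786, 0.002]
force: [-0.2, 1.1, -1.1]
finger_gap: 0.0077
grip_force: 31.0
```

```bash
python3 go.py .6105 .0905 .205 188.4
```

```text
clock 29.775 pos [0.4137 0.2878 0.2053] yaw 103.67 q [ 0.47 -0.01  0.05  1.63 -0.    1.81]
dp [-0.794  0.482  0.003] ang [ 0.003  0.002 -0.941]
```

Emit:
drive_tool(angular=[[0,0,-0.5],[0,0,-0.5],[0,0,-0.5],[0,0,-0.5],[0,0,-0.5]], dp=[[-0.794,0.482,0],[-0.794,0.482,0],[-0.794,0.482,0],[-0.794,0.482,0],[-0.794,0.482,0]], gripper=[1,1,1,1,1])

```text
clock: 30.4
ee_pos: [0.6096, 0.0864, 0.2014]
orientation: [-0.0, 0.272, 0.962, -0.0]
force: [0.0, 1.4, 0.3]
finger_gap: 0.0081
grip_force: 30.9
```

Emit:
drive_tool(angular=[[0,0,-0.44],[0,0,-0.44],[0,0,-0.44],[0,0,-0.44],[0,0,-0.44]], dp=[[0,0,0],[0,0,0],[0,0,0.05],[0,0,0.1],[0,0,0.1]], gripper=[1,1,1,1,1])

```text
clock: 31.02
ee_pos: [0.6069, 0.0888, 0.1703]
orientation: [-0.002, -0.069, 0.998, -0.0]
force: [-0.0, -0.5, -0.7]
finger_gap: 0.0079
grip_force: 30.9
```

```bash
python3 go.py .6105 .0905 .072 188.4;python3 look.py w12|grep " 0.08[123]"
```

```text
clock 31.025 pos [0.6069 0.0888 0.1703] yaw -172.12 q [ 0.04  0.28  0.3   1.6  -0.   -0.1 ]
dp [-0.014  0.004  0.327] ang [ 0.    -0.003 -0.006]
top [315.  81.] bgr [29. 30. 33.] z 0.082 (array([508.9,  75. ]), 35.4, 8.5, 8.1)
top [317. 144.] bgr [71. 53. 45.] z 0.082 (array([560.4,  83.4]), 35.3, 8.2, 8.0)
top [134. 263.] bgr [70. 75. 78.] z 0.081 (array([704.3, -86.2]), 87.2, 78.5, 28.7)
```

Mid and deep are both seated (z=0.082, 52 mm apart). I'll lower pale.

Emit:
drive_tool(angular=[[0,0,-0.006],[0,0,-0.006],[0,0,-0.006],[0,0,-0.006],[0,0,-0.006]], dp=[[-0.007,0.004,0.05],[-0.007,0.004,0.15],[-0.007,0.004,0.25],[-0.007,0.004,0.31],[-0.007,0.004,0.325]], gripper=[1,1,1,1,1])

```text
clock: 31.7
ee_pos: [0.6091, 0.0905, 0.0734]
orientation: [-0.001, -0.074, 0.997, 0.0]
force: [0.4, 0.2, -1.2]
finger_gap: 0.0074
grip_force: 30.9
```

Emit:
drive_tool(angular=[[0,0,0],[0,0,0],[0,0,0],[0,0,0]], dp=[[0,0,0],[0,0,0],[0,0,0],[0,0,0]], gripper=[1,1,1,1])

```text
clock: 32.2
ee_pos: [0.6107, 0.0905, 0.076]
orientation: [0.001, -0.074, 0.997, -0.0]
force: [-0.7, -0.0, -0.5]
finger_gap: 0.0076
grip_force: 30.9
```

```bash
python3 go.py .6105 .0905 .045 188.4; python3 look.py w13>/dev/null
python3 - <<'E'
from bench import *; from h import *
s=observe(); A=rot(s["orientation"]); w=np.load("w.npz"); P=w["P"]; q=(P-s["ee_pos"])@A
m=(abs(q[...,2]-.0275)<.004)&(abs(q[...,1])<.022)&(q[...,0]>-.005)&(q[...,0]<.025)
print("foot edge",np.percentile(q[m][:,0],98),"y",np.percentile(q[m][:,1],[1,99]))
m=(abs(P[...,2]-.013)<.005)&(abs(q[...,0]-.026)<.012)&(abs(q[...,1])<.04); print("rail y",np.percentile(q[m][:,1],[1,99]))
E
```

```text
clock 32.2 pos [0.6107 0.0905 0.076 ] yaw -171.49 q [ 0.04  0.29  0.13  1.41  0.   -0.11]
dp [ 0.001 -0.     0.103] ang [-0.     0.001  0.001]
foot edge 0.015279903575464939 y [-0.01384183  0.01372601]
rail y [-0.02727113  0.02764205]
```

Emit:
drive_tool(angular=[[0,0,0],[0,0,0],[0,0,0],[0,0,0],[0,0,0]], dp=[[0.004,0,0.012],[0.004,0,0.035],[0.004,0,0.06],[0.004,0,0.082],[0.004,0,0.095]], gripper=[1,1,1,1,1])

```text
clock: 32.88
ee_pos: [0.6084, 0.0903, 0.0457]
orientation: [-0.001, -0.074, 0.997, 0.0]
force: [-0.1, -0.0, -0.3]
finger_gap: 0.0078
grip_force: 30.9
```

Emit:
drive_tool(angular=[[0,0,0],[0,0,0],[0,0,0],[0,0,0],[0,0,0]], dp=[[0,0,0.003],[0,0,0.006],[0,0,0.009],[0,0,0.013],[0,0,0.013]], gripper=[1,1,1,1,1])

```text
clock: 33.5
ee_pos: [0.6096, 0.0901, 0.0442]
orientation: [0.001, -0.074, 0.997, -0.0]
force: [-1.7, -1.6, 5.5]
finger_gap: 0.0079
grip_force: 31.6
```

Emit:
drive_tool(angular=[[0,0,0],[0,0,0],[0,0,0],[0,0,0],[0,0,0]], dp=[[0,0,-0.005],[0,0,-0.005],[0,0,-0.005],[0,0,-0.005],[0,0,-0.005]], gripper=[1,0.75,0.6,0.45,0.3])

```text
clock: 34.12
ee_pos: [0.6089, 0.0904, 0.0441]
orientation: [-0.0, -0.074, 0.997, 0.0]
force: [0.1, 1.5, -0.3]
finger_gap: 0.0299
grip_force: 0.0
```

Emit:
drive_tool(angular=[[0,0,0],[0,0,0],[0,0,0],[0,0,0],[0,0,0]], dp=[[0,0,-0.05],[0,0,-0.15],[0,0,-0.3],[0.2,0,-0.5],[0.5,0,-0.6]], gripper=[0.3,0.3,0.3,0.3,0.3])

```text
clock: 34.75
ee_pos: [0.5096, 0.0751, 0.2074]
orientation: [0.003, -0.074, 0.997, -0.0]
force: [-0.6, -0.8, 1.4]
finger_gap: 0.0298
grip_force: 0.0
```

Emit:
drive_tool(angular=[[0,0,0],[0,0,0],[0,0,0],[0,0,0]], dp=[[0.15,0,0],[0.3,0,0],[0.3,0,0],[0.3,0,0]], gripper=[0.3,0.3,0.3,0.3])

```text
clock: 35.25
ee_pos: [0.4205, 0.062, 0.2045]
orientation: [0.002, -0.074, 0.997, -0.0]
force: [0.3, 0.9, 0.6]
finger_gap: 0.0298
grip_force: 0.0
```

```bash
python3 look.py w14|grep " 0.08[0123]"
python3 - <<'E'
import cv2
from bench import *
p=cv2.imread("pics/w14.png"); a=cv2.resize(p[100:400,200:440],(400,500))
s,_=read_camera("scene"); b=cv2.resize(s[120:300,260:400],(389,500),interpolation=2)
cv2.imwrite("pics/fin.png",cv2.hconcat([a,b]))
E
```

```text
top [101. 141.] bgr [124. 130. 132.] z 0.081 (array([ 406.7, -152.7]), 80.9, 80.3, 71.4)
top [316. 259.] bgr [34.  35.  37.5] z 0.082 (array([507.8,  74.8]), 34.1, 8.1, 8.5)
top [316. 297.] bgr [69. 57. 51.] z 0.082 (array([559.1,  83.7]), 34.2, 8.5, 8.5)
top [316. 332.] bgr [84. 81. 76.] z 0.082 (array([609.9,  90.6]), 32.8, 7.6, 8.5)
top [196. 389.] bgr [70. 74. 76.] z 0.082 (array([725.1, -54.8]), 49.6, 9.1, -31.7)
```

View pics/fin.png

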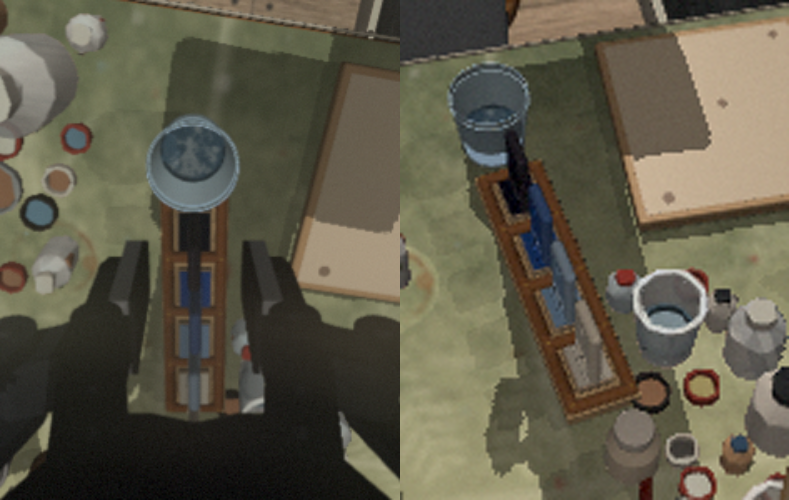

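The final view shows all four tiles upright in their pockets with tops at z=0.082, running deep, mid, pale, white from the tub to the cream bottle. The bottle and tub haven't moved.

```bash
python3 -c "
from bench import *
print(job_done())"
```

```text
the job is handed in; nothing more can be done
None
```

All four tiles stand upright in their pockets, palest at the cream bottle through to deepest blue at the tub, and the job was handed in at about 35 s with the bottle, tub and mug untouched.

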